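# Refit the cutter head of the pencil sharpener and hold it down

### The job

Take the sharpener's cutter head by its flat grip out of the wooden parking ring, put its four-ribbed stem into the cross-shaped drive coupling in the top of the round sharpener base, turning it until the ribs mesh with the slots, and push it fully home against the spring. Keep hold of it and keep it pressed fully home at the end, upright with its flange down on the coupling (it springs up if let go), so that someone else could fit the retaining ring. Leave the mouse, pen cup, eraser and pencil where they are.

Things in the scene. Friction and masses are not known exactly. Their poses are not given: they have to be found in the camera images.
- head_grip (a point): Centre of the flat grip of the loose grey cutter head (62 mm tall, 0.12 kg +-30 %), z up its axis. Grip: 40 mm along x, 24 mm thick along y, 16 mm below to 16 mm above this point. Under it a round flange 46 mm wide, 8 mm thick, its underside 24 mm below this point, then the stem. It starts upright in the parking ring, this point 52 mm above the desk, at a varying yaw, up to 3 mm off the ring's axis.
- head_tip (a point): Centre of the foot of the head's steel stem, 46 mm below head_grip, same axes. Stem: 22 mm long, four ribs in a plus sign along +-x and +-y, 28 mm from tip to tip, each 7 mm wide; the lowest 4 mm are a lead-in, 24 mm over tips and 5 mm wide. A quarter turn gives the same pattern.
- coupling_mouth (a point): Centre of the top face of the aluminium coupling, flush with the base's top, 52 mm above the desk, z up. It cannot turn; its yaw varies, independent of the base. Socket: plus sign of two slots along x and y, each 10 mm wide, 31 mm long, 24 mm deep (1.5 mm play round the ribs). Ribs off the slots stop on the top face. Fully home: flange on the top face, stem foot 22 mm below it.
- spring_pad (a joint): Travel (m) of the 13 mm round steel spring pad in the middle of the socket: 0 at rest, its top 14 mm below the mouth; 0.008 when the cutter head is fully home. It pushes up with 3 N at rest and 6.2 N at 8 mm, more than the head weighs.
- drive: Round white sharpener base, fixed, 100 mm across, 52 mm high, the coupling in the middle of its top; small grey drawer on its -x side, black switch on its +x side (stick out under 6 mm). Origin: centre of its underside, on the desk. Base and parking ring stand left and right of the robot's midline; which is where varies.
- stand: Wooden parking ring, fixed, 68 mm across, 28 mm high, round hole 35 mm wide; at the start the cutter head's flange rests on its top, the stem foot 6 mm above the desk. Origin: centre of its underside, on the desk.
- mouse: Bystander: computer mouse, 107x58x33 mm, loose. Origin: centre of its underside.
- pot_cup: Bystander: dark stoneware pen cup, 76 mm across, 88 mm high, loose. Origin: centre of its underside.
- eraser: Bystander: small block eraser, 22x52x12 mm, loose. Origin: centre of its underside.
- pencil_1: Bystander: pencil, 140 mm long, 9 mm thick, loose. Origin: centre of its underside.
Things that resemble listed ones, but are neither listed nor needed, are in the scene too. What is shaped like the part that bears head_grip but pink or turquoise is not meant.

How it is judged:
By the outcome, as a careful person would: the job done as asked, in the order asked, and still so for the second after the job is handed in, while the arm keeps its last pose, push and grip.
It also fails if it takes over 35 s, if anything falls off the work surface, if the arm or the gripper's body presses on something with over 40 N, if the wrist force passes 120 N, or if a joint passes its speed limit or range.

### The arm

A 6-joint arm with a two-finger parallel gripper is mounted at the origin on the work surface; the furniture and walls round the work are solid. World frame = base frame: x ahead of the robot, y to its left, z up, the work surface at z = 0. Lengths are in m, angles in rad, forces in N, time in s.
With the tool pointing down it reaches from about 0.375 to 0.825 m from the base axis. Payload 5.5 kg.
Tool frame: the origin (TCP) lies between the finger pads; the fingertips stand 14 mm ahead of it and the grasp point (between the pads) lies 5 mm behind it (nose_length is the distance from the TCP to the fingertips, in m); z points along the fingers, y is the line along which they close (so a half turn about z gives the same grasp; the last joint's range is limited). The gripper opens to 85 mm and grips with 20 to 120 N. Pads are 22 mm wide; open, the fingers measure 114 mm over their backs; the gripper's body (76 mm by 85 mm) begins 54 mm behind the grasp point. The pads swing forward as they close: fully open they stand 13 mm farther back than shut.
Start: joints at [-1.161, 0.314, -0.047, 1.21, 0, 1.571], TCP at [0.239, -0.55, 0.223] pointing down, gripper open.
Joint ranges: [-2.67, 2.67], [-0.69, 1.73], [-1.03, 1.25], [-2.08, 2.16], [-1.42, 1.45], [-3.14, 3.14]. Speed limits (rad/s): [2.39, 2.39, 3.01, 3.14, 3.14, 3.14].

### API

Orientations are given as [roll, pitch, yaw] about the fixed x, y, z axes, in that order (R = Rz(yaw) Ry(pitch) Rx(roll)).
In Python, from station import * gives the robot as it stands.
- The arm moves only by the tool send_rows, never from a script. Its argument "deltas" is a list of rows, each a list of 7 numbers: the shift along the tool's x, y, z normalised to -1 to 1, where 1 is 0.3 m, then the turn, a rotation vector about the tool's x, y, z normalised to -1 to 1, where 1 is pi rad, then the gripper command: -1 is shut, 1 is fully open, values between are in proportion. In form: [[x, y, z, wx, wy, wz, fingers], ...]. A call has exactly 10 rows; each row is the pose to reach, as a shift and turn from the pose commanded when the call began, along the tool's axes at that moment, turning the shorter way round; what a row does not reach only later rows make up. A row lasts 1/10 s, in which the tool goes at most 50 mm and 8.59 degrees, less where a joint would pass 70% of its speed; a pose out of reach is approached as far as the arm can. A call with a number of a shift or a turn outside -1 to 1 is refused whole. A call with a gripper value outside its range is refused whole. The fingers move at their own pace and stop on an object; "grip_force" is the grip in N (left out, the last holds). Time passes only in rows, so rows that repeat a pose let the fingers close, or fill a call up. It gives the time, the measured TCP pose, the force, the opening and the grip force at its end, in the units of the state.
- state(): the state, without advancing time (a new reading comes with each control period).
- camera(name): name is "scene" or "top"; returns the picture (420x560x3 uint8, red, green, blue); there is no depth.
- calibration(name): a dict with "fov_y" (degrees; the focal length in pixels is half the picture's height over the tangent of half this angle, whatever the lens; pixels are square), "cx", "cy" (the principal point, pixels), "k1" (the pictures are not rectified: a ray, as slopes to the right and down, at radius r is drawn at 1 + k1 r^2 times it, then the intrinsics apply), "R" (3x3) and "t" (3): a world point X has camera coordinates R X + t. Camera axes: x right, y down, z forward; pixel columns grow to the right and rows downward; lengths in m; the calibration is good to about 2 mm. A picture is of the moment at which its call begins. calibration takes no time and is no camera call.
- hand_in(): hands the job in; it is judged then, once.
Trained networks look in the newest picture that a camera, given by its name, has taken for a name from the list of things; names that differ only in an ending like _2 or _b are one class to them, and where a whole thing is asked for, a point or a joint stands for the part that bears it (a point fixed in the world has none). Each returns a list of dicts, best first, with "score" (0 to 1); they miss things now and then, are a little off and sometimes report something else, mostly with a low value. They report only what shows in the picture. A call takes as long as a camera call. They do not tell look-alikes from the thing itself.
- find_in(camera, name): "at" ([column, row] in pixels, amid what is visible of it).
- regions_of(camera, name): "mask" (420x560 bool, what is visible of it) and "at" ([column, row] in pixels, amid what is visible of it).
The state is a dict: "time_s": time; "qpos": joint angles; "dq": joint speeds; "effort": joint torques, N m; "ee_pos": TCP position; "ee_rot": TCP orientation; "force": force on the tool from outside, world axes, zero at the start; "wrist_torque": the same for the moment, N m; "gripper_width": finger opening in m; "finger_force": force on a finger pad.
Only numpy, scipy, OpenCV 4.12 (cv2) and the standard library are available. Lean on these libraries where they do the work, as an engineer would, in place of code of your own. Each camera call takes 0.05 s, during which the arm holds its last target. There are 200 camera calls.

## Working session

There is one attempt and no reset: what is moved stays moved. The work goes in short steps, Python scripts to look and compute and a tool call to move; the robot and the scene stay as the last step left them, time stands still between calls to the robot, and variables do not carry over. Pictures are saved under pics/ and viewed, at most 10 in all, crops included, and the job is handed in when it is done.

Besides the shell and the picture viewer there is one more tool, called by a JSON object that holds its "name" and its "arguments". send_rows: Moves the arm, as the interface text tells. Its arguments: {"type":"object","properties":{"deltas":{"type":"array"},"grip_force":{"type":"number"}},"required":["deltas"]}

```bash
mkdir -p pics; cat > h.py <<'E'
from station import *
import numpy as np, cv2
def f(c): return 210/np.tan(np.radians(c["fov_y"])/2)
def proj(c,X):
    X=np.atleast_2d(X)@np.array(c["R"]).T+np.array(c["t"])
    s=X[:,:2]/X[:,2:]; r2=(s**2).sum(1,keepdims=True)
    return s*(1+c["k1"]*r2)*f(c)+[c["cx"],c["cy"]]
def ray(c,uv):
    d=(np.array(uv,float)-[c["cx"],c["cy"]])/f(c); s=d.copy()
    for _ in range(20): s=d/(1+c["k1"]*(s@s))
    R=np.array(c["R"]); return -R.T@np.array(c["t"]), R.T@np.array([s[0],s[1],1])
def atz(c,uv,z):
    o,d=ray(c,uv); return o+d*(z-o[2])/d[2]
def save(n,im): cv2.imwrite("pics/"+n,im[:,:,::-1])
E
python3 - <<'E'
from h import *
for n in("scene","top"):
    im=camera(n); np.save(n+".npy",im); save(n+"0.png",im); c=calibration(n)
    print(n,c["k1"],f(c),ray(c,[280,210]))
    for k,z in(("head_grip",.06),("coupling_mouth",.052),("drive",.04),("stand",.02),("mouse",.02),("pot_cup",.05),("eraser",.01),("pencil_1",.005)):
        print(k,[(round(r["score"],2),np.round(r["at"]).tolist(),np.round(atz(c,r["at"],z)[:2],3).tolist()) for r in find_in(n,k)])
print(state())
E
```

```text
scene -0.006416732135223137 404.42995143140513 (array([ 0.1587394 , -0.35743785,  0.73894067]), array([ 0.49993427,  0.41259134, -0.76158407]))
head_grip [(0.86, [246.0, 253.0], [0.473, -0.012]), (0.75, [180.0, 204.0], [0.473, 0.19]), (0.59, [242.0, 194.0], [0.585, 0.108]), (0.58, [217.0, 222.0], [0.49, 0.092])]
coupling_mouth [(0.54, [341.0, 263.0], [0.584, -0.168])]
drive [(0.88, [338.0, 272.0], [0.569, -0.172])]
stand [(0.97, [221.0, 237.0], [0.485, 0.08]), (0.35, [340.0, 200.0], [0.748, -0.056])]
mouse [(0.89, [341.0, 199.0], [0.753, -0.056])]
pot_cup [(0.61, [295.0, 153.0], [0.781, 0.11])]
eraser [(0.6, [220.0, 280.0], [0.412, 0.007])]
pencil_1 [(0.69, [281.0, 369.0], [0.358, -0.202]), (0.35, [338.0, 267.0], [0.6, -0.157])]
top 0.06281178432164433 504.4508546981037 (array([ 0.29481176, -0.00893033,  1.3322371 ]), array([ 0.2171808 , -0.01357066, -0.97609963]))
head_grip [(0.81, [222.0, 204.0], [0.592, 0.124]), (0.78, [231.0, 240.0], [0.497, 0.096]), (0.73, [269.0, 245.0], [0.487, 0.001]), (0.49, [189.0, 247.0], [0.479, 0.203])]
coupling_mouth [(0.7, [331.0, 210.0], [0.583, -0.15
[... 291 characters left out ...]
]
{'time_s': 0.9, 'qpos': array([-1.16099339e+00,  3.13457761e-01, -4.70726967e-02,  1.21017704e+00,
       -5.21473218e-06,  1.57079622e+00]), 'dq': array([-2.18896551e-04,  8.17394218e-04, -3.44824814e-05,  4.86636346e-04,
        5.21901708e-04, -3.56782094e-04]), 'effort': array([-1.53838782e-04, -5.39445841e+01,  3.40051317e+01,  1.37332998e-03,
        2.47501424e-05, -2.89877391e-06]), 'ee_pos': array([ 0.23906518, -0.55034252,  0.22313683]), 'ee_rot': array([3.14150383e+00, 5.21474198e-06, 4.09803046e-01]), 'force': array([-0.08290404, -0.53204941, -0.84385603]), 'wrist_torque': array([-0.01129818, -0.03457468,  0.01377581]), 'finger_force': 0.0, 'gripper_width': 0.08544821622224892}
```

View pics/top0.png

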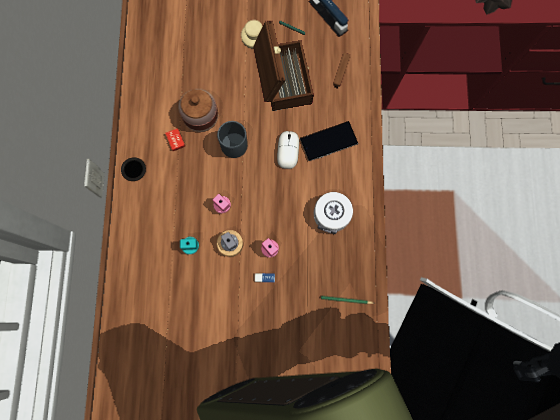

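View pics/scene0.png

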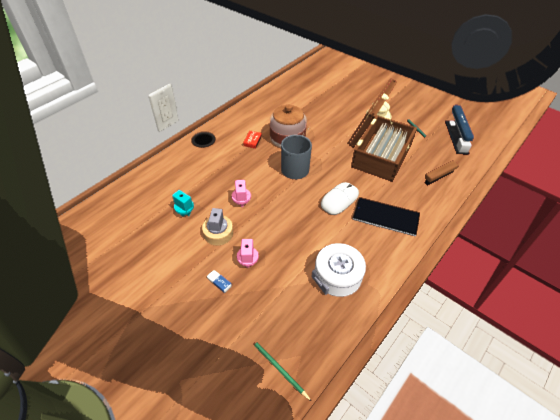

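```bash
python3 - <<'E'
from h import *
t=np.load("top.npy"); s=np.load("scene.npy")
def crop(im,u,v,w,h): return cv2.resize(im[v-h//2:v+h//2,u-w//2:u+w//2],(400,300),interpolation=cv2.INTER_CUBIC)
save("crops.png",np.vstack([np.hstack([crop(t,230,242,60,45),crop(s,217,226,60,45)]),np.hstack([crop(t,333,211,60,45),crop(s,341,265,60,45)])]))
E
```

```text
(no output)
```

View pics/crops.png

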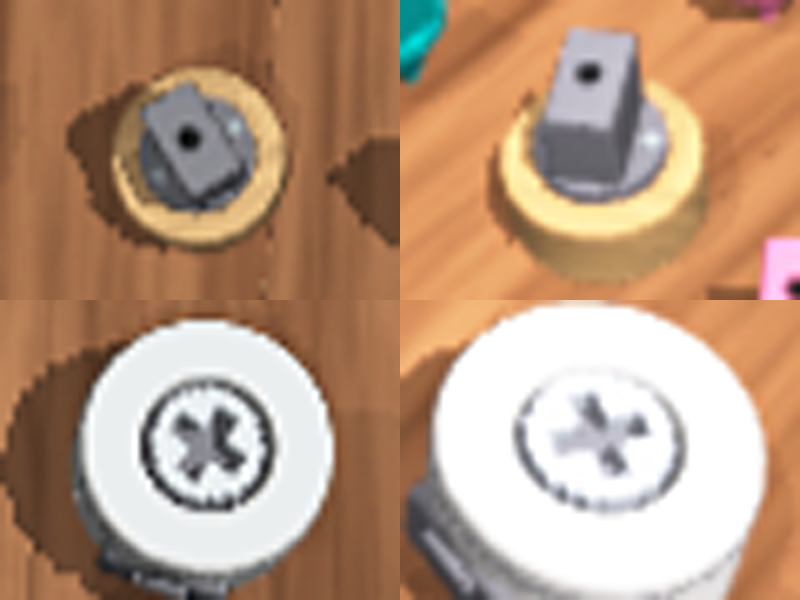

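```bash
cat > coup.py <<'E'
from h import *
from scipy.optimize import minimize, least_squares
def plus(p,z=.052):
    x,y,a=p; g=np.arange(-.0195,.0196,.0005); X,Y=np.meshgrid(g,g); X=X.ravel();Y=Y.ravel()
    k=np.hypot(X,Y)<.0188; X=X[k];Y=Y[k]
    ins=((abs(X)<.0155)&(abs(Y)<.005))|((abs(Y)<.0155)&(abs(X)<.005))
    W=np.c_[x+X*np.cos(a)-Y*np.sin(a),y+X*np.sin(a)+Y*np.cos(a),0*X+z]; return W,ins
def cost(p,c,g):
    W,ins=plus(p); uv=proj(c,W).astype(np.float32)
    v=cv2.remap(g,uv[:,0].reshape(-1,1),uv[:,1].reshape(-1,1),cv2.INTER_LINEAR).ravel()
    return v[ins].mean()-v[~ins].mean()
if __name__=="__main__":
    for n in("top","scene"):
        im=np.load(n+".npy"); c=calibration(n); g=im.mean(2).astype(np.float32)
        x0,y0=atz(c,find_in(n,"coupling_mouth")[0]["at"],.052)[:2]
        best=min((minimize(cost,[x0+dx,y0+dy,a],args=(c,g),method="Nelder-Mead",options=dict(initial_simplex=np.array([x0+dx,y0+dy,a])+np.array([[0,0,0],[.003,0,0],[0,.003,0],[0,0,.2]]))) for dx in(-.003,.003) for dy in(-.003,.003) for a in np.arange(0,1.57,.2)),key=lambda r:r.fun)
        print(n,"coupling",np.round(best.x[:2],4),np.degrees(best.x[2])%90,best.fun)
        m=regions_of(n,"drive")[0]["mask"]; w=(m&(im.min(2)>190)).astype(np.uint8)
        # white top disc: fit centre on z=.052 hull
        cs,_=cv2.findContours(cv2.morphologyEx(w,cv2.MORPH_CLOSE,np.ones((9,9))),0,1); k=max(cs,key=cv2.contourArea)[:,0]
        P=np.array([atz(c,q,.052)[:2] for q in k]); r=least_squares(lambda p:np.hypot(*(P-p[:2]).T)-p[2],[*P.mean(0),.05],loss="soft_l1",f_scale=.001)
        print(" disc",np.round(r.x,4),np.abs(r.fun).mean())
    cor=np.array([[-.02,-.012],[.02,-.012],[.02,.012],[-.02,.012],[0,0]])
    obs={"top":[(197,198),(142,106),(188,82),(240,172),(189,138)]}
    c=calibration("top")
    T=(np.array(obs["top"])+.5)/(400/60)-.5+[200,242-22]
    # order corners by angle, try fits
    W=np.array([atz(c,q,.068)[:2] for q in T]); print("head top corners",np.round(W,4).tolist())
    print("centre from corners",W[:4].mean(0),"dot",W[4]); 
    S=(np.array([(188,73),(170,28),(237,40),(152,120),(222,135)])+.5)/(400/60)-.5+[187,204]
    c=calibration("scene"); V=np.array([atz(c,q,.068)[:2] for q in S]); print("scene",np.round(V,4).tolist())
E
python3 coup.py
```

```text
top coupling [ 0.5828 -0.1661] 55.37401948655133 -103.85395050048828
 disc [ 0.5823 -0.1665  0.0473] 0.000631914910233783
scene coupling [ 0.5843 -0.1663] 55.553585919324135 -60.96080017089844
 disc [ 0.5784 -0.1707  0.0511] 0.004880422441393067
head top corners [[0.4727, 0.1005], [0.5076, 0.1226], [0.5171, 0.1054], [0.4828, 0.0846], [0.4956, 0.1043]]
centre from corners [0.49505054 0.10326873] dot [0.49555317 0.1043094 ]
scene [[0.4973, 0.1042], [0.5068, 0.1226], [0.5176, 0.1022], [0.4763, 0.0987], [0.4866, 0.0774]]
```

{"name": "send_rows", "arguments": {"deltas": [[0.83, -0.83, 0.1, 0, 0, 0, 1], [0.83, -0.83, 0.1, 0, 0, 0, 1], [0.83, -0.83, 0.1, 0, 0, 0, 1], [0.83, -0.83, 0.1, 0, 0, 0, 1], [0.83, -0.83, 0.1, 0, 0, 0, 1], [0.83, -0.83, 0.1, 0, 0, 0, 1], [0.83, -0.83, 0.1, 0, 0, 0, 1], [0.83, -0.83, 0.1, 0, 0, 0, 1], [0.83, -0.83, 0.1, 0, 0, 0, 1], [0.83, -0.83, 0.1, 0, 0, 0, 1]], "grip_force": 40}}

```text
time_s: 2.1
ee_pos: [0.3683, -0.2234, 0.1933]
ee_rot: [3.141, 0.0, 0.41]
force: [0.3, -0.9, 0.4]
gripper_width: 0.0854
finger_force: 0.0
```

```bash
cat > go.py <<'E'
import sys
from h import *
def rel(x,y,z,yawdeg):
    s=state(); from scipy.spatial.transform import Rotation as R
    A=R.from_euler("xyz",s["ee_rot"]); d=A.inv().apply(np.array([x,y,z])-s["ee_pos"])/.3
    B=R.from_euler("xyz",[np.pi,0,np.radians(yawdeg)]); w=(A.inv()*B).as_rotvec()/np.pi
    print("t",round(s["time_s"],2),"pos",np.round(s["ee_pos"],4),"rot",np.round(np.degrees(s["ee_rot"]),2),"F",np.round(s["force"],1),"T",np.round(s["wrist_torque"],2),"w",round(s["gripper_width"],4),"ff",round(s["finger_force"],1),"q6",round(s["qpos"][5],2))
    print("delta",np.round(d,4),np.round(w,4))
if __name__=="__main__": rel(*map(float,sys.argv[1:]))
E
python3 go.py .496 .104 .13 34
```

```text
t 2.1 pos [ 0.3683 -0.2234  0.1933] rot [179.95   0.    23.46] F [ 0.3 -0.9  0.4] T [ 0.04 -0.03 -0.02] w 0.0854 ff 0.0 q6 2.19
delta [ 0.8251 -0.8319  0.2104] [ 0.0003  0.     -0.0585]
```

{"name": "send_rows", "arguments": {"deltas": [[0.825, -0.832, 0.2, 0, 0, -0.058, 1], [0.825, -0.832, 0.2, 0, 0, -0.058, 1], [0.825, -0.832, 0.2, 0, 0, -0.058, 1], [0.825, -0.832, 0.2, 0, 0, -0.058, 1], [0.825, -0.832, 0.2, 0, 0, -0.058, 1], [0.825, -0.832, 0.2, 0, 0, -0.058, 1], [0.825, -0.832, 0.2, 0, 0, -0.058, 1], [0.825, -0.832, 0.2, 0, 0, -0.058, 1], [0.825, -0.832, 0.2, 0, 0, -0.058, 1], [0.825, -0.832, 0.2, 0, 0, -0.058, 1]]}}

```text
time_s: 3.1
ee_pos: [0.4957, 0.103, 0.133]
ee_rot: [3.141, 0.001, 0.59]
force: [0.1, -0.3, -0.2]
gripper_width: 0.0854
finger_force: 0.0
```

```bash
python3 go.py .4962 .104 .054 34
```

```text
t 3.1 pos [0.4957 0.103  0.133 ] rot [1.7998e+02 6.0000e-02 3.3790e+01] F [ 0.1 -0.3 -0.2] T [-0.02  0.    0.03] w 0.0854 ff 0.0 q6 2.76
delta [ 0.0035 -0.0021  0.2634] [ 0.0001  0.0003 -0.0012]
```

{"name": "send_rows", "arguments": {"deltas": [[0.003, -0.002, 0.1, 0, 0, 0, 1], [0.003, -0.002, 0.2, 0, 0, 0, 1], [0.003, -0.002, 0.263, 0, 0, 0, 1], [0.003, -0.002, 0.263, 0, 0, 0, 1], [0.003, -0.002, 0.263, 0, 0, 0, -1], [0.003, -0.002, 0.263, 0, 0, 0, -1], [0.003, -0.002, 0.263, 0, 0, 0, -1], [0.003, -0.002, 0.263, 0, 0, 0, -1], [0.003, -0.002, 0.263, 0, 0, 0, -1], [0.003, -0.002, 0.263, 0, 0, 0, -1]], "grip_force": 40}}

```text
time_s: 4.1
ee_pos: [0.4971, 0.1059, 0.0552]
ee_rot: [3.14, -0.002, 0.592]
force: [0.1, -0.6, 6.4]
gripper_width: 0.0222
finger_force: 40.7
```

```bash
python3 go.py .4962 .104 .15 34
```

```text
t 4.1 pos [0.4971 0.1059 0.0552] rot [ 1.7993e+02 -9.0000e-02  3.3930e+01] F [ 0.1 -0.6  6.4] T [-0.17  0.15 -0.01] w 0.0222 ff 40.7 q6 2.76
delta [-0.0056  0.0039 -0.316 ] [ 0.0004 -0.0005 -0.0004]
```

{"name": "send_rows", "arguments": {"deltas": [[0, 0, -0.05, 0, 0, 0, -1], [0, 0, -0.15, 0, 0, 0, -1], [0, 0, -0.3, 0, 0, 0, -1], [0, 0, -0.4, 0, 0, 0, -1], [0, 0, -0.4, 0, 0, 0, -1], [0, -0.0, -0.4, 0, 0, 0, -1], [0, 0, -0.4, 0, 0, 0, -1], [0, 0, -0.4, 0, 0, 0, -1], [0, 0, -0.4, 0, 0, 0, -1], [0, 0, -0.4, 0, 0, 0, -1]], "grip_force": 60}}

```text
time_s: 5.1
ee_pos: [0.4957, 0.1057, 0.1734]
ee_rot: [-3.141, 0.001, 0.592]
force: [-0.5, -0.7, -1.4]
gripper_width: 0.0216
finger_force: 58.9
```

```bash
python3 go.py .5835 -.1662 .16 55.4; python3 - <<'E'
from h import *
t=camera("top"); s=camera("scene"); p=state()["ee_pos"]
o=[]
for n,im in(("top",t),("scene",s)):
    c=calibration(n); u,v=proj(c,p-[0,0,.02])[0].round().astype(int); print(n,u,v)
    u=np.clip(u,40,520); v=np.clip(v,40,380); o.append(cv2.resize(im[v-40:v+40,u-40:u+40],(400,400),interpolation=cv2.INTER_CUBIC))
save("held.png",np.hstack(o))
E
```

```text
t 5.1 pos [0.4957 0.1057 0.1734] rot [-1.7997e+02  8.0000e-02  3.3920e+01] F [-0.5 -0.7 -1.4] T [ 0.04 -0.01 -0.05] w 0.0216 ff 58.9 q6 2.76
delta [-0.2629  0.9155  0.0446] [-0.0003  0.0004 -0.1193]
top 224 234
scene 209 187
```

View pics/held.png

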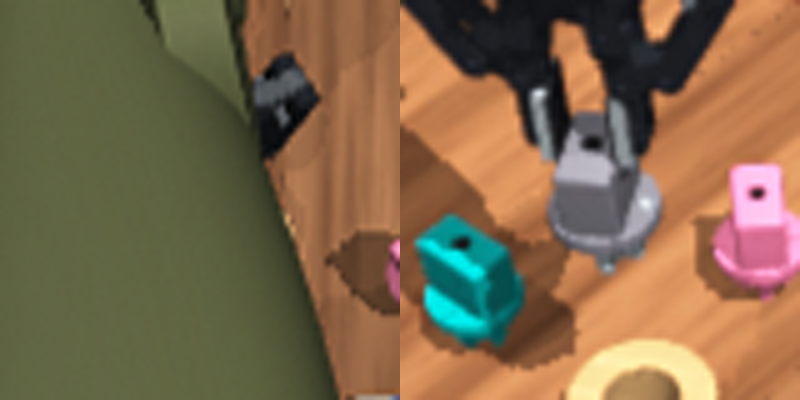

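```bash
python3 - <<'E'
from h import *
c=calibration("scene"); w=atz(c,[207.2,175.2],.1862); p=state()["ee_pos"]; a=np.radians(33.9)
d=(w-p)[:2]; print(w,d,"along x,y tool",d@[np.cos(a),np.sin(a)],d@[np.sin(a),-np.cos(a)])
E
```

```text
[0.49682867 0.10584783 0.1862    ] [8.45001046e-04 8.11442391e-05] along x,y tool 0.0007466190513693787 0.0004039444850507091
```

{"name": "send_rows", "arguments": {"deltas": [[-0.263, 0.915, 0.0, 0, 0, -0.119, -1], [-0.263, 0.915, 0.0, 0, 0, -0.119, -1], [-0.263, 0.915, 0.0, 0, 0, -0.119, -1], [-0.263, 0.915, 0.0, 0, 0, -0.119, -1], [-0.263, 0.915, 0.0, 0, 0, -0.119, -1], [-0.263, 0.915, 0.05, 0, 0, -0.119, -1], [-0.263, 0.915, 0.14, 0, 0, -0.119, -1], [-0.263, 0.915, 0.14, 0, 0, -0.119, -1], [-0.263, 0.915, 0.14, 0, 0, -0.119, -1], [-0.263, 0.915, 0.14, 0, 0, -0.119, -1]]}}

```text
time_s: 6.2
ee_pos: [0.5844, -0.1652, 0.1335]
ee_rot: [3.141, -0.001, 0.967]
force: [0.5, 0.2, -1.1]
gripper_width: 0.0216
finger_force: 59.2
```

```bash
python3 go.py .5835 -.1662 .106 55.4; python3 - <<'E'
from h import *
t=camera("top"); s=camera("scene"); p=state()["ee_pos"]
o=[]
for n,im in(("top",t),("scene",s)):
    c=calibration(n); u,v=proj(c,p-[0,0,.04])[0].round().astype(int); print(n,u,v)
    o.append(cv2.resize(im[v-40:v+40,u-40:u+40],(400,400),interpolation=cv2.INTER_CUBIC))
save("over.png",np.hstack(o))
E
```

```text
t 6.2 pos [ 0.5844 -0.1652  0.1335] rot [ 1.7994e+02 -3.0000e-02  5.5410e+01] F [ 0.5  0.2 -1.1] T [ 0.06  0.02 -0.04] w 0.0216 ff 59.2 q6 1.9
delta [-0.0044 -0.0007  0.0915] [ 0.0003 -0.0002  0.0001]
top 335 205
scene 343 250
```

View pics/over.png

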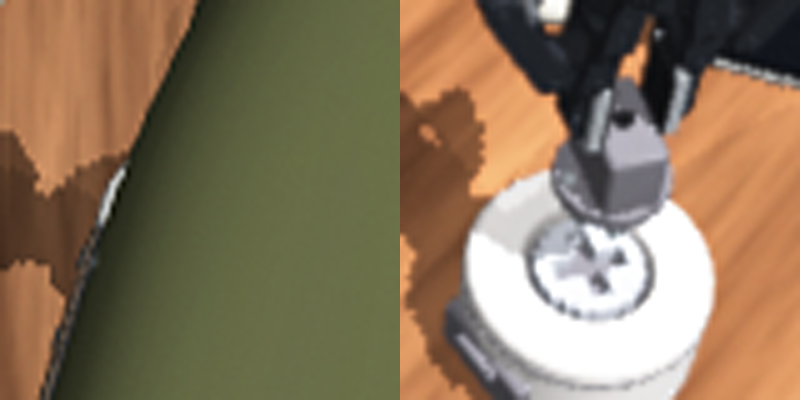

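{"name": "send_rows", "arguments": {"deltas": [[-0.004, 0, 0.03, 0, 0, 0, -1], [-0.004, 0, 0.06, 0, 0, 0, -1], [-0.004, 0, 0.09, 0, 0, 0, -1], [-0.004, 0, 0.1, 0, 0, 0, -1], [-0.004, 0, 0.105, 0, 0, 0, -1], [-0.004, 0, 0.11, 0, 0, 0, -1], [-0.004, 0, 0.115, 0, 0, 0, -1], [-0.004, 0, 0.12, 0, 0, 0, -1], [-0.004, 0, 0.12, 0, 0, 0, -1], [-0.004, 0, 0.12, 0, 0, 0, -1]]}}

```text
time_s: 7.3
ee_pos: [0.5832, -0.1669, 0.0962]
ee_rot: [-3.141, -0.0, 0.966]
force: [-0.4, 0.7, -1.6]
gripper_width: 0.0215
finger_force: 59.2
```

```bash
python3 go.py .5835 -.1662 .090 55.4
```

```text
t 7.3 pos [ 0.5832 -0.1669  0.0962] rot [-1.7999e+02 -1.0000e-02  5.5350e+01] F [-0.4  0.7 -1.6] T [0.33 0.03 0.04] w 0.0215 ff 59.2 q6 1.9
delta [ 0.0023 -0.0006  0.0207] [-0.     -0.0001 -0.0003]
```

{"name": "send_rows", "arguments": {"deltas": [[0, 0, 0.01, 0, 0, 0, -1], [0, 0, 0.017, 0, 0, 0, -1], [0, 0, 0.023, 0, 0, 0, -1], [0, 0, 0.029, 0, 0, 0, -1], [0, 0, 0.035, 0, 0, 0, -1], [0, 0, 0.041, 0, 0, 0, -1], [0, 0, 0.047, 0, 0, 0, -1], [0, 0, 0.053, 0, 0, 0, -1], [0, 0, 0.053, 0, 0, 0, -1], [0, 0, 0.053, 0, 0, 0, -1]], "grip_force": 80}}

```text
time_s: 8.3
ee_pos: [0.5834, -0.167, 0.0805]
ee_rot: [3.141, -0.0, 0.966]
force: [-1.5, 1.1, 4.6]
gripper_width: 0.0206
finger_force: 80.7
```

```bash
python3 go.py .5835 -.1662 .079 55.4
```

```text
t 8.3 pos [ 0.5834 -0.167   0.0805] rot [ 1.7998e+02 -1.0000e-02  5.5340e+01] F [-1.5  1.1  4.6] T [0.56 0.32 0.03] w 0.0206 ff 80.7 q6 1.9
delta [ 0.0024 -0.0012  0.0049] [ 0.0001 -0.0001 -0.0003]
```

{"name": "send_rows", "arguments": {"deltas": [[0, 0, 0.003, 0, 0, 0, -1], [0, 0, 0.006, 0, 0, 0, -1], [0, 0, 0.009, 0, 0, 0, -1], [0, 0, 0.012, 0, 0, 0, -1], [0, 0, 0.012, 0, 0, 0, -1], [0, 0, 0.012, 0, 0, 0, -1], [0, 0, 0.012, 0, 0, 0, -1], [0, 0, 0.012, 0, 0, 0, -1], [0, 0, 0.012, 0, 0, 0, -1], [0, 0, 0.012, 0, 0, 0, -1]]}}

```text
time_s: 9.3
ee_pos: [0.584, -0.1671, 0.0791]
ee_rot: [3.139, -0.001, 0.966]
force: [-5.0, 3.5, 19.1]
gripper_width: 0.0206
finger_force: 82.6
```

```bash
python3 go.py .5835 -.1662 .079 55.4; python3 - <<'E'
from h import *
im=camera("scene"); save("home.png",cv2.resize(im[225:305,300:390],(720,600)[:2],interpolation=cv2.INTER_CUBIC))
E
```

```text
t 9.3 pos [ 0.584  -0.1671  0.0791] rot [ 1.7988e+02 -5.0000e-02  5.5340e+01] F [-5.   3.5 19.1] T [0.96 1.56 0.03] w 0.0206 ff 82.6 q6 1.9
delta [ 0.0016 -0.0032  0.0002] [ 0.0007 -0.0003 -0.0003]
```

View pics/home.png

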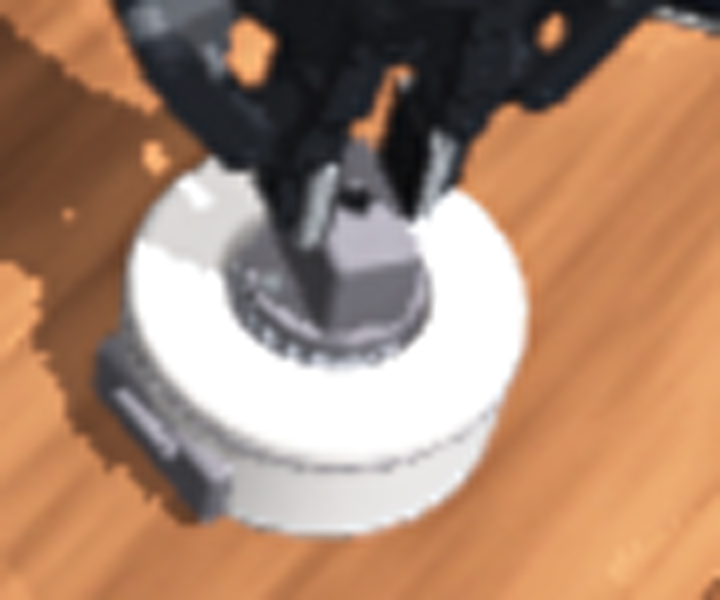

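{"name": "send_rows", "arguments": {"deltas": [[0, -0.003, 0, 0, 0, 0, -1], [0, -0.003, 0, 0, 0, 0, -1], [0, -0.003, 0, 0, 0, 0, -1], [0, -0.003, 0.002, 0, 0, 0, -1], [0, -0.003, 0.004, 0, 0, 0, -1], [0, -0.003, 0.004, 0, 0, 0, -1], [0, -0.003, 0.004, 0, 0, 0, -1], [0, -0.003, 0.004, 0, 0, 0, -1], [0, -0.003, 0.004, 0, 0, 0, -1], [0, -0.003, 0.004, 0, 0, 0, -1]]}}

```text
time_s: 10.35
ee_pos: [0.584, -0.1671, 0.079]
ee_rot: [3.137, -0.001, 0.966]
force: [-6.3, 2.0, 24.6]
gripper_width: 0.0209
finger_force: 83.3
```

```bash
python3 go.py .5835 -.1662 .079 55.4
```

```text
t 10.35 pos [ 0.584  -0.1671  0.079 ] rot [ 1.7977e+02 -6.0000e-02  5.5340e+01] F [-6.3  2.  24.6] T [0.84 1.67 0.05] w 0.0209 ff 83.3 q6 1.9
delta [ 0.0014 -0.0031 -0.    ] [ 0.0013 -0.0003 -0.0004]
```

```bash
python3 -c "
from station import *
print(hand_in())"
```

```text
the job is handed in; nothing more can be done
None
```

The grey cutter head is meshed in the coupling and still held pressed home: TCP z is 79.0 mm against 79.2 mm predicted for flange contact, with about 25 N on the wrist. I handed the job in at about 10.4 s with no verdict returned, and the arm went near none of the bystanders, though I didn't re-check them.

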